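Unlock and hold out the index plunger of a decorating turntable

TASK

The decorating turntable is locked by its index pin, and I want to turn it by hand. Take the T key from its tray, use it to turn the lock screw on the turntable's arm anticlockwise (seen from above) as far as it goes, so that its tab swings off the plunger, and stand the key upright in its tray again. Then pull the black plunger knob straight up as far as it goes and keep hold of it there: finish while holding it up, and leave the other things where they are.

Things in the scene. Friction and masses are not known exactly. Their poses are not given: they have to be found in the camera images.
- turntable: Turntable, fixed. Origin on the worktop; x runs from the index tower to the platter. Grey base 230 x 150 x 12 mm (x -130 to +100). Steel platter, diameter 200 mm, centre at x = +50, top 46 mm up. Aluminium arm, x -118 to -18, 56 mm wide, flat top 70 mm up; on its centre line (y = 0) stand the lock screw (x = -93) and the plunger (x = -38).
- screw_head (a point): Top centre of the lock screw's bar head, 96 mm above the worktop, on the screw's vertical axis; turns with it. Steel bar 30 mm long along this point's x, 8 mm thick, 14 mm high, rounded top, on a dark disc of diameter 34 mm (disc top 82 mm above the worktop). A tab 12 x 4 mm, just below the disc's top, reaches 46 mm from the axis along +x. The screw does not rise as it turns.
- lock_screw (a joint): Angle of the captive lock screw, rad: 0 = tab over the plunger's collar, which then cannot be lifted more than about 3 mm; grows anticlockwise seen from above to its stop at 1.1 (open). Starts between 0 and 0.12. Held by friction (0.12 N m), stays where it is left. To be turned with the key, not with the fingers.
- plunger_knob (a point): Centre of the black plunger knob, diameter 29 mm, 28 mm high (z +-14 mm about this point); 106 mm above the worktop when the pin is seated. Below it a neck of diameter 12 mm and, on the arm, a collar of diameter 28 mm, 5 mm thick. z is the pull direction, up.
- plunger (a joint): Lift of the plunger, m: 0 = pin seated in the platter's hole, 0.014 = fully pulled back, at its stop. Sprung towards 0: 5 N when seated, 10.6 N fully back; it snaps back when let go.
- key_grip (a point): Centre of the loose T key's black crossbar, the place to grip: 70 mm long along this point's x, 16 mm thick along y, 18 mm high. The key stands upright (z up), 96 mm high, 0.15 to 0.3 kg; this point is 87 mm above its foot. A steel stem of diameter 13 mm leads down to a steel head of diameter 38 mm with two prongs.
- key_foot (a point): Middle of the key's underside, between two prongs 36 mm long along x. Between them, open at both ends, runs a slot along x, 13 mm wide, 18 mm deep, lower edges rounded. Foot 36 x 33 mm. Seated on the lock screw, the slot straddles the 8 mm bar and the prongs meet the disc; play about 0.17 rad either way before the bar turns with the key.
- key_tray_in (a point): Centre of the inner floor of the key's square aluminium tray, fixed to the worktop: outside 66 x 66 x 18 mm, inside 58 x 58 mm, floor 4 mm above the worktop; x and y along its sides. The key stands loose in it, its foot flat on the floor.
- filled_mould: Bystander: loose black square sweets mould with four dark chocolates, 80 x 80 x 18 mm, on the platter. Origin at the centre of its underside.
- wood_stamp: Bystander: loose turned wooden stamp, diameter 38 mm, 55 mm high. Origin at the centre of its underside.
- jar: Bystander: loose small jar, dark lid, diameter 38 mm, 60 mm high. Origin at the centre of its underside.
Things that resemble listed ones, but are neither listed nor needed, are in the scene too. Several things look just like the part that bears key_grip: the one meant starts nearest to the robot's base.

How it is judged:
By the outcome, as a careful person would: the job done as asked, in the order asked, and still so for the second after the job is handed in, while the arm keeps its last pose, push and grip.
It also fails if it takes over 54 s, if anything falls off the work surface, if the arm or the gripper's body presses on something with over 40 N, if the wrist force passes 120 N, or if a joint passes its speed limit or range.

ROBOT

A 6-joint arm with a two-finger parallel gripper is mounted at the origin on a cart in front of the work surface, level with it; the furniture and walls round the work are solid. World frame = base frame: x ahead of the robot, y to its left, z up, the work surface at z = 0. Lengths are in mm, angles in rad, forces in N, time in s.
With the tool pointing down it reaches from about 300 to 775 mm from the base axis. Payload 14.6 kg.
Tool frame: the origin (TCP) lies between the finger pads; the fingertips stand 22 mm ahead of it and the grasp point (between the pads) lies 3 mm ahead of it (manip.tcp_to_tips is the distance from the TCP to the fingertips, in mm); y points along the fingers, z is the direction in which the jaws open and shut, and the axes are right-handed (so a half turn about y gives the same grasp; the last joint's range is limited). The gripper opens to 94 mm and grips with 3 to 60 N. Pads are 16 mm wide; open, the fingers measure 119 mm over their backs; the gripper's body (75 mm by 177 mm) begins 78 mm behind the grasp point.
Start: joints at [-1.367, 0.3, 1.521, -0, 1.321, -0.067], TCP at [147.12, -529.948, 227.446] pointing down, gripper open.
Joint ranges: [-3.03, 3.03], [-0.79, 2.21], [0.23, 2.52], [-1.04, 4.18], [0, 3.07], [-2.55, 2.55]. Speed limits (rad/s): [2.22, 2.22, 2.57, 3.14, 3.14, 3.14].

INTERFACE

Orientations are given as [roll, pitch, yaw] about the fixed x, y, z axes, in that order (R = Rz(yaw) Ry(pitch) Rx(roll)).
In Python, from cell import manip gives the robot as it stands.
- The arm moves only by the shell command python3 -m jog 'ROWS' [OPENING] [FORCE]. ROWS is JSON, one flat list of numbers, 6 for each row, row after row: the shift along the tool's x, y, z in mm, then the turn, a rotation vector about the tool's x, y, z in degrees. A call has 1 to 10 rows; each row is the pose to reach, as a shift and turn from the pose commanded when the call began, along the tool's axes at that moment; what a row does not reach only later rows make up. A row lasts 1/12 s, in which the tool goes at most 41.7 mm and 7.16 degrees, less where a joint would pass 70% of its speed; a pose out of reach is approached as far as the arm can. A call with a gripper value outside its range is refused whole. OPENING is the finger opening in mm, from 0 to 94, set as the call begins (- or left out, the last holds). The fingers move at their own pace and stop on an object; FORCE is the grip in N (left out, the last holds). Time passes only in rows, so rows that repeat a pose let the fingers close. It gives the time, the measured TCP pose, the force and the opening at its end, in the units of the state.
- manip.read_state(): the state, without advancing time (a new reading comes with each control period).
- manip.camera(name): name is "scene" or "top"; returns a dict with "img" (384x512x3 uint8, red, green, blue), "intrinsics" (3x3 intrinsics, pixels), "origin" and "orientation" of the camera in the world. Camera axes: x right, y down, z forward; pixel columns grow to the right and rows downward; lengths in mm; the calibration is good to about 2 mm. A picture is of the moment at which its call begins. There is no depth.
- manip.sign_off(): hands the job in, once; it reports no verdict.
Trained networks look in a picture, given as the dict that the camera call returned (one of the last four; its "shot" number tells which), for a name from the list of things; names that differ only in an ending like _2 or _b are one class to them, and where a whole thing is asked for, a point or a joint stands for the part that bears it (a point fixed in the world has none). Each returns a list of dicts, best first, with "score" (0 to 1); they miss things now and then, are a little off and sometimes report something else, mostly with a low value. They report only what shows in the picture. A call takes as long as a camera call. They do not tell look-alikes from the thing itself.
- manip.masks_of(thing, picture): "pixels" (384x512 bool, what is visible of it) and "xy" ([column, row] in pixels, amid what is visible of it).
- manip.tip_of(thing, picture): "xy" ([column, row] in pixels: a listed point, or the origin of a listed thing).
The state is a dict: "clock": time; "joints": joint angles; "qd": joint speeds; "effort": joint torques, N m; "eef_pos": TCP position; "eef_rot": TCP orientation; "wrist_force": force on the tool from outside, world axes, zero at the start; "moment": the same for the moment, N m; "finger_gap": finger opening in mm.
Only numpy, scipy, OpenCV 4.12 (cv2) and the standard library are available. Lean on these libraries where they do the work, as an engineer would, in place of code of your own. Each camera call takes 0.05 s, during which the arm holds its last target.

## Working session

There is one attempt and no reset: what is moved stays moved. The work goes in short steps, Python scripts to look and compute and a shell command to move; the robot and the scene stay as the last step left them, time stands still between calls to the robot, and variables do not carry over. Pictures are saved under pics/ and viewed, and the job is handed in when it is done.

```bash
mkdir -p pics; ls; python3 - <<'E'
from cell import manip
import cv2
s=manip.read_state(); print(s)
print(manip.tcp_to_tips)
for n in ("scene","top"):
    c=manip.camera(n); print(n,c["intrinsics"],c["origin"],c["orientation"],c["shot"])
    cv2.imwrite(f"pics/{n}0.png",c["img"][:,:,::-1])
    for t in ("key_grip","key_foot","screw_head","plunger_knob","key_tray_in","turntable","filled_mould"):
        print(t,[(round(d["score"],2),[round(float(v),1) for v in d["xy"]]) for d in manip.tip_of(t,c)])
E
```

```text
pics
{'clock': 0.0, 'joints': array([-1.36659614e+00,  3.00460030e-01,  1.52159029e+00, -1.37306586e-05,
        1.32069498e+00, -6.65639902e-02]), 'qd': array([ 0.0004612 ,  0.00074762, -0.00051799,  0.00144458,  0.00051053,
       -0.00092359]), 'effort': array([-4.24569644e-04, -5.31802511e+01, -3.52738237e+01,  7.08405278e-02,
        2.44555034e-02, -7.83539804e-05]), 'eef_pos': array([ 147.07151858, -529.72214871,  226.8884915 ]), 'eef_rot': array([-1.57194731e+00,  6.33981231e-05, -2.87082510e+00]), 'wrist_force': array([ 0.15245782,  0.4298393 , -0.04645111]), 'moment': array([-0.0341012 ,  0.04718625, -0.01143268]), 'finger_gap': 93.845313372}
22.0
scene [[473.06301599   0.         256.60634775]
 [  0.         473.06301599 188.00630294]
 [  0.           0.           1.        ]] [-223.1371668   852.01891627  776.13529402] [-2.12761523  0.01884328 -2.33645495] 1
key_grip [(0.97, [225.8, 236.5]), (0.89, [301.6, 154.1]), (0.84, [198.7, 217.0]), (0.82, [181.2, 257.9])]
key_foot [(0.71, [225.5, 266.9]), (0.71, [186.2, 289.5]), (0.64, [299.7, 183.6]), (0.55, [202.2, 241.7])]
screw_head [(0.46, [252.5, 196.4])]
plunger_knob [(0.62, [243.5, 180.9]), (0.34, [182.9, 231.7])]
key_tray_in [(0.57, [227.3, 266.1])]
turntable [(0.9, [243.4, 207.6])]
filled_mould [(0.71, [230.4, 183.0]), (0.68, [182.2, 229.5])]
top [[416.29132641   0.         250.97688627]
 [  0.         416.29132641 189.81609785]
 [  0.           0.           1.        ]] [ 390.21480196  102.87033347 1290.24199692] [-2.98355016  0.01612941 -1.56968807] 2
key_grip [(0.81, [339.4, 174.3]), (0.66, [191.6, 226.1]), (0.58, [149.2, 224.4]), (0.58, [193.3, 190.1])]
key_foot [(0.75, [158.4, 226.9]), (0.74, [197.0, 191.6]), (0.63, [334.4, 179.5]), (0.48, [194.4, 225.7])]
screw_head [(0.49, [246.1, 196.1])]
plunger_knob [(0.44, [252.5, 183.2])]
key_tray_in [(0.49, [197.4, 228.6])]
turntable [(0.81, [259.1, 175.8])]
filled_mould [(0.86, [267.5, 156.0])]
```

```bash
python3 - <<'E'
import cv2
a=cv2.imread("pics/scene0.png")[110:320,140:340]; cv2.imwrite("pics/s_crop.png",cv2.resize(a,None,fx=2.85,fy=2.85,interpolation=cv2.INTER_CUBIC))
a=cv2.imread("pics/top0.png")[110:260,120:370]; cv2.imwrite("pics/t_crop.png",cv2.resize(a,None,fx=3.2,fy=3.2,interpolation=cv2.INTER_CUBIC))
E
```

```text
(no output)
```

View pics/scene0.png

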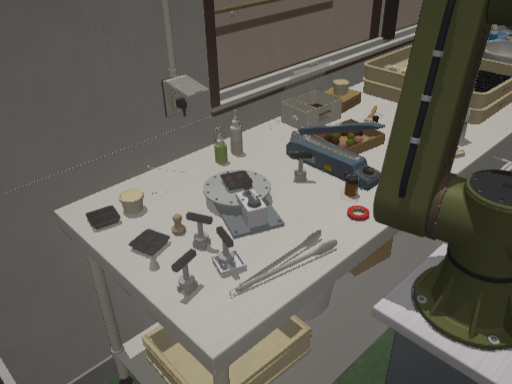

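View pics/top0.png

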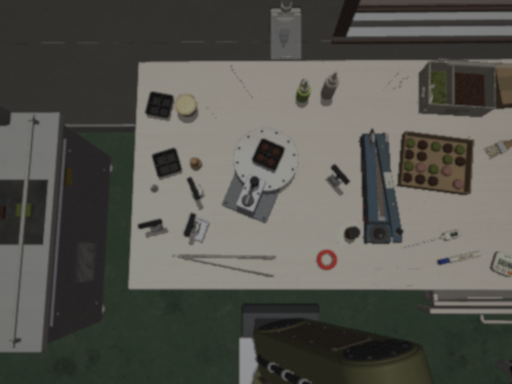

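```bash
cat > h.py <<'E'
import numpy as np
from scipy.spatial.transform import Rotation as R
from cell import manip
def cam(c): return np.array(c["intrinsics"]),np.array(c["origin"]),R.from_euler("xyz",c["orientation"]).as_matrix()
def ray(c,uv):
    K,o,M=cam(c); d=M@np.linalg.solve(K,[uv[0],uv[1],1]); return o,d/np.linalg.norm(d)
def tri(c1,u1,c2,u2):
    o1,d1=ray(c1,u1);o2,d2=ray(c2,u2)
    A=np.stack([d1,-d2],1); t=np.linalg.lstsq(A,o2-o1,rcond=None)[0]
    p,q=o1+t[0]*d1,o2+t[1]*d2; return (p+q)/2,np.linalg.norm(p-q)
def atz(c,u,z):
    o,d=ray(c,u); return o+d*(z-o[2])/d[2]
def proj(c,P):
    K,o,M=cam(c); q=(np.atleast_2d(P)-o)@M; q=q@K.T; return q[:,:2]/q[:,2:]
E
python3 - <<'E'
from h import *
np.set_printoptions(precision=1,suppress=True)
s=manip.camera("scene");t=manip.camera("top")
for n in ("key_grip","key_foot","screw_head","plunger_knob","key_tray_in","turntable"):
    for a in manip.tip_of(n,s):
        for b in manip.tip_of(n,t):
            p,e=tri(s,a["xy"],t,b["xy"])
            if e<20: print(n,np.array(a["xy"]),np.array(b["xy"]),p,round(e,1))
E
```

```text
key_grip [183.3 258.8] [145.  223.4] [480.  424.1  96.2] 8.7
key_grip [303.2 155.7] [340.1 175.1] [ 624.1 -141.4   83. ] 5.1
key_grip [225.6 235. ] [190.5 225.9] [476.8 297.1  93.3] 2.1
key_grip [200.9 220.4] [192.1 189.4] [582.4 294.1  81.3] 5.6
key_foot [185.8 286.4] [156.5 230.9] [471.5 419.1  13.9] 14.8
key_foot [185.8 286.4] [193.9 188.3] [ 627.5  329.1 -151.4] 5.3
key_foot [200.8 243. ] [156.5 230.9] [458.7 384.5 129.3] 2.3
key_foot [200.8 243. ] [193.9 188.3] [595.  297.7   5. ] 14.1
key_foot [224. 264.] [192.5 226.2] [481.8 304.8   5.4] 1.1
screw_head [253.7 196.5] [245.5 196.6] [558.2 135.5  90.6] 8.6
plunger_knob [244.1 179.7] [269.  154.9] [686.1  61.7  58.8] 19.9
plunger_knob [244.1 179.7] [252.8 180.3] [606.2 117.7 114.4] 2.5
key_tray_in [227.7 264.8] [198.6 231.4] [471.6 291.9   0. ] 16.5
key_tray_in [227.7 264.8] [251.1 179.3] [ 676.1  131.9 -224.8] 13.6
turntable [243.7 210.1] [260.2 175.4] [644.   93.9 -15.8] 2.7
```

View pics/s_crop.png

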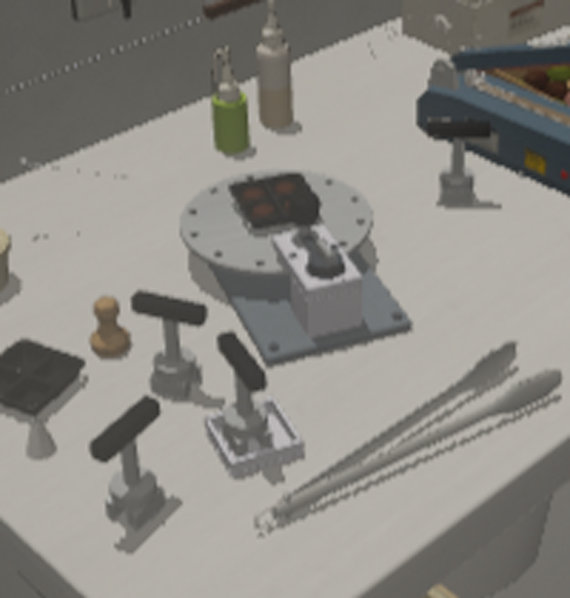

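View pics/t_crop.png

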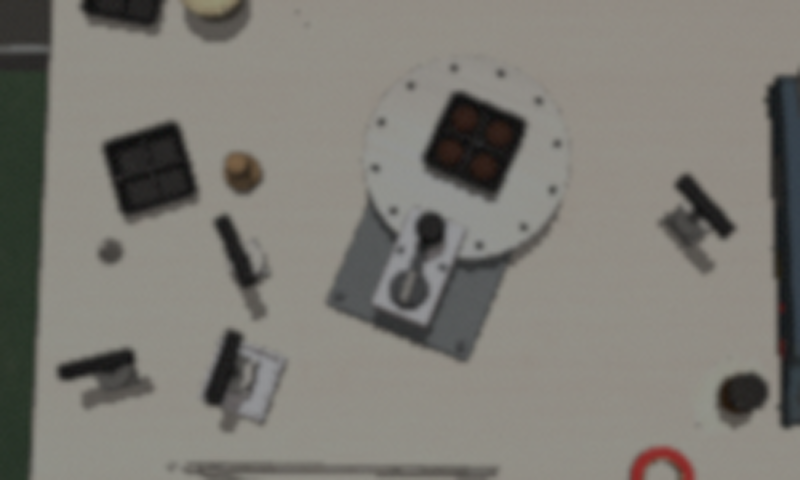

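The tray key shows at scene (226,236) / top (191,226), radius about 562 mm. The look-alike keys are at scene (182,258), (200,219) and (302,155), radii about 640–652 mm. The tray key is the nearest and is the one standing in the tray. Next I fit its pose, the tray and the turntable.

```bash
cat > fit.py <<'E'
from h import *
import cv2
from scipy.optimize import minimize
np.set_printoptions(precision=2,suppress=True)
S=4
def hullmask(c,P):
    m=np.zeros((384*S,512*S),np.uint8); q=proj(c,P)*S+ (S-1)/2
    cv2.fillConvexPoly(m,cv2.convexHull(np.round(q).astype(np.int32)),255)
    return cv2.resize(m,(512,384),interpolation=cv2.INTER_AREA)/255.
def boxpts(x,y,z,yaw,L,W,H):
    c,s=np.cos(yaw),np.sin(yaw); g=np.array([[i,j,k] for i in(-L/2,L/2) for j in (-W/2,W/2) for k in (-H/2,H/2)])
    return g@np.array([[c,s,0],[-s,c,0],[0,0,1]])+[x,y,z]
def near(ms,xy):
    return min(ms,key=lambda d:np.hypot(*(np.array(d["xy"])-xy)))
E
python3 - <<'E'
from fit import *
s=manip.camera("scene");t=manip.camera("top")
T=[]
for c,xy in((s,(226,245)),(t,(193,228))):
    m=near(manip.masks_of("key_grip",c),xy); g=c["img"].astype(int).max(2)
    print(m["score"],m["xy"],m["pixels"].sum())
    ys,xs=np.nonzero(m["pixels"]); print(xs.min(),xs.max(),ys.min(),ys.max())
    dark=(m["pixels"]&(g<75)); print(dark.sum()); 
    n,l,st,_=cv2.connectedComponentsWithStats(dark.astype(np.uint8)); k=1+st[1:,4].argmax(); T.append((c,(l==k).astype(float))); print(st[k])
def cost(p):
    e=0
    for c,m in T:
        h=hullmask(c,boxpts(p[0],p[1],p[2],p[3],70,16,18)); e+=1-np.minimum(h,m).sum()/np.maximum(h,m).sum()
    return e
best=None
for yaw in np.arange(0,3.14,.26):
    r=minimize(cost,[477,297,91,yaw],method="Nelder-Mead",options=dict(initial_simplex=[[477,297,91,yaw],[485,297,91,yaw],[477,305,91,yaw],[477,297,97,yaw],[477,297,91,yaw+.2]],xatol=.05,fatol=1e-4))
    if best is None or r.fun<best.fun: best=r
print(best.x,best.fun)
for nm,c,(x0,y0,x1,y1) in(("s",s,(195,215,265,290)),("t",t,(175,205,225,250))):
    k=8; im=cv2.resize(c["img"][y0:y1,x0:x1,::-1],None,fx=k,fy=k,interpolation=cv2.INTER_CUBIC)
    q=(cv2.convexHull(((proj(c,boxpts(*best.x,70,16,18))-[x0,y0]+.5)*k).astype(np.int32)))
    cv2.polylines(im,[q],True,(0,0,255),1); 
    cv2.imwrite(f"pics/key_{nm}.png",im)
a=cv2.imread("pics/key_s.png");b=cv2.imread("pics/key_t.png");b=cv2.copyMakeBorder(b,0,max(0,a.shape[0]-b.shape[0]),0,0,0)
o=np.hstack([a,b]);print(o.shape);f=min(1,800/o.shape[1],600/o.shape[0]);cv2.imwrite("pics/keyfit.png",cv2.resize(o,None,fx=f,fy=f))
for n,c in(("scene",s),("top",t)):
    print(n,[(round(d["score"],2),np.array(d["xy"])) for d in manip.tip_of("screw_head",c)+manip.tip_of("plunger_knob",c)+manip.tip_of("key_tray_in",c)])
E
```

```text
0.71 [225.1, 253.9] 429
217 234 228 269
142
[217 228  16  19 142]
0.75 [192.3, 228.1] 255
183 199 213 237
153
[184 214  11  23 153]
[479.67 299.23  84.25  -0.34] 0.5760146236874367
(600, 960, 3)
scene [(0.68, array([254. , 193.9])), (0.48, array([245.5, 184. ])), (0.98, array([229.5, 265.9]))]
top [(0.41, array([242.6, 198.7])), (0.65, array([252.9, 180.8])), (0.61, array([194.2, 165.3])), (0.5, array([201.1, 229.6]))]
```

View pics/keyfit.png

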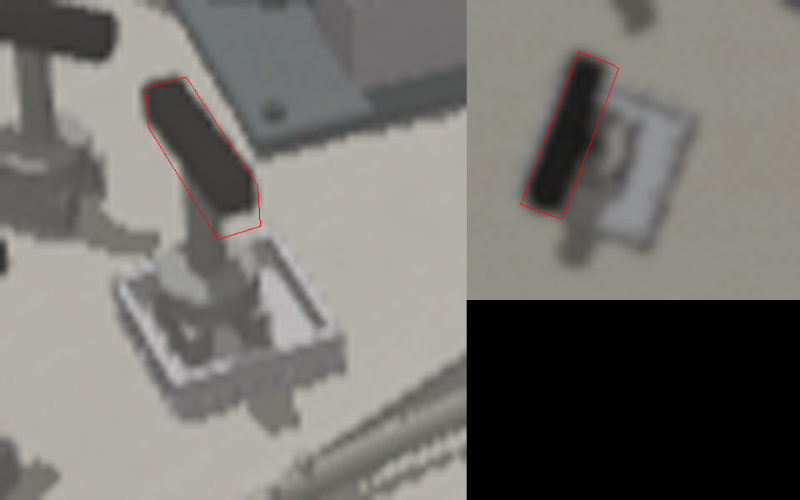

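```bash
cat >> fit.py <<'E'
def fitbox(T,dims,x0,span,free):
    from scipy.optimize import differential_evolution
    def cost(p):
        e=0
        for c,m in T:
            h=hullmask(c,boxpts(*p,*dims)); e+=1-np.minimum(h,m).sum()/np.maximum(h,m).sum()
        return e
    return differential_evolution(cost,[(a-b,a+b) for a,b in zip(x0,span)],seed=1,maxiter=60,popsize=12,tol=1e-4)
def darkT(c,box,thr):
    x0,y0,x1,y1=box; g=c["img"].max(2).astype(float); m=np.zeros(g.shape); m[y0:y1,x0:x1]=(g[y0:y1,x0:x1]<thr)
    n,l,st,_=cv2.connectedComponentsWithStats(m.astype(np.uint8)); k=1+st[1:,4].argmax(); return (l==k).astype(float),st[k]
E
cat > kf.py <<'E'
from fit import *
s=manip.camera("scene");t=manip.camera("top")
ms,a=darkT(s,(210,220,240,255),90); mt,b=darkT(t,(175,205,205,250),75); print(a,b)
for TT,nm in(([(s,ms),(t,mt)],"both"),([(s,ms)],"scene"),([(t,mt)],"top")):
    r=fitbox(TT,(70,16,18),(478,297,91,-.25),(20,20,10 if nm=="both" else .01,.7),0); print(nm,r.x,r.fun)
    if nm=="both": best=r.x
o=[]
for c,(x0,y0,x1,y1) in((s,(200,215,250,275)),(t,(170,200,220,260))):
    k=8; im=cv2.resize(c["img"][y0:y1,x0:x1,::-1],None,fx=k,fy=k,interpolation=cv2.INTER_NEAREST)
    q=(cv2.convexHull(((proj(c,boxpts(*best,70,16,18))-[x0,y0]+.5)*k).astype(np.int32)))
    cv2.polylines(im,[q],True,(0,0,255),1); o.append(im)
cv2.imwrite("pics/keyfit2.png",np.hstack(o))
E
python3 kf.py
```

```text
[217 227  16  22 162] [184 214  11  23 152]
both [479.48 298.95  87.41  -0.34] 0.4919993984306119
scene [477.69 301.47  91.    -0.38] 0.26043744720619677
top [479.39 298.13  91.    -0.3 ] 0.2166274817136885
```

View pics/keyfit2.png

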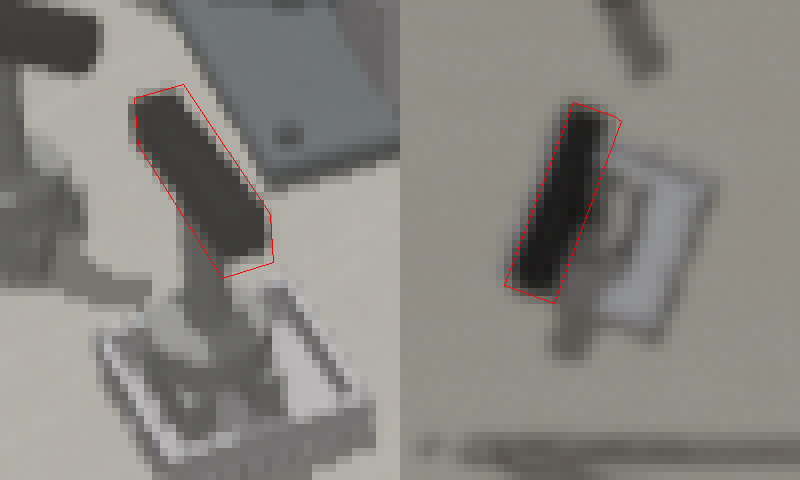

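```bash
cat > tt.py <<'E'
from fit import *
from scipy.optimize import differential_evolution
def cyl(x,y,z0,z1,d):
    a=np.linspace(0,2*np.pi,40,endpoint=False); r=d/2
    return np.vstack([np.c_[x+r*np.cos(a),y+r*np.sin(a),0*a+z] for z in(z0,z1)])
def place(P,p):
    c,s_=np.cos(p[2]),np.sin(p[2]); return P@np.array([[c,s_,0],[-s_,c,0],[0,0,1]])+[p[0],p[1],0]
BASE=boxpts(-15,0,6,0,230,150,12); PLAT=cyl(50,0,30,46,200); ARM=boxpts(-68,0,60,0,100,56,20)
KNOB=cyl(-38,0,92,120,29); DISC=cyl(-93,0,76,82,34); BAR=boxpts(-93,0,89,0,30,8,14)
def overlay(c,p,box,k,name,extra=[]):
    x0,y0,x1,y1=box; im=cv2.resize(c["img"][y0:y1,x0:x1,::-1],None,fx=k,fy=k,interpolation=cv2.INTER_CUBIC)
    def poly(P,col): 
        q=((proj(c,P)-[x0,y0]+.5)*k); cv2.polylines(im,[np.round(q).astype(np.int32)],True,col,1)
    a=np.linspace(0,2*np.pi,60)
    def circ(x,y,z,d): return place(np.c_[x+d/2*np.cos(a),y+d/2*np.sin(a),0*a+z],p)
    def rect(x0,x1,w,z): return place(np.array([[x0,-w/2,z],[x1,-w/2,z],[x1,w/2,z],[x0,w/2,z]],float),p)
    poly(circ(50,0,46,200),(0,0,255)); poly(rect(-118,-18,56,70),(255,0,0)); poly(rect(-130,100,150,12),(0,255,0)); poly(circ(-38,0,120,29),(0,255,255)); poly(circ(-93,0,82,34),(255,0,255)); poly(rect(-108,-78,8,96),(255,255,0))
    cv2.imwrite(name,im)
E
cat > tfit.py <<'E'
from tt import *
s=manip.camera("scene");t=manip.camera("top")
M=[]
for c in(s,t):
    m=manip.masks_of("turntable",c)[0]; f=cv2.morphologyEx(m["pixels"].astype(np.uint8),cv2.MORPH_CLOSE,np.ones((3,3)))
    cs,_=cv2.findContours(f,cv2.RETR_EXTERNAL,cv2.CHAIN_APPROX_NONE); g=np.zeros_like(f); cv2.drawContours(g,cs,-1,1,-1); M.append((c,g.astype(float)));print(m["score"],g.sum())
def run(T):
    def cost(p):
        e=0
        for c,m in T:
            h=0
            for P in(BASE,PLAT,ARM,KNOB,BAR): h=np.maximum(h,hullmask(c,place(P,p)))
            e+=1-np.minimum(h,m).sum()/np.maximum(h,m).sum()
        return e
    return differential_evolution(cost,[(610,670),(70,130),(-.7,0)],seed=1,maxiter=25,popsize=8,tol=1e-3)
for nm,T in(("both",M),("scene",M[:1]),("top",M[1:])):
    r=run(T); print(nm,r.x,r.fun)
    if nm=="both": p=r.x
np.save("tt.npy",p)
overlay(s,p,(190,155,290,245),8,"pics/ov_s.png"); overlay(t,p,(215,120,310,225),5.7,"pics/ov_t.png")
E
python3 tfit.py
```

```text
0.85 3300
0.69 4698
both [639.75 100.21  -0.39] 0.1623028907563906
scene [637.94 100.5   -0.39] 0.12832174687964581
top [641.12  99.94  -0.39] 0.02804552046978126
```

View pics/ov_s.png

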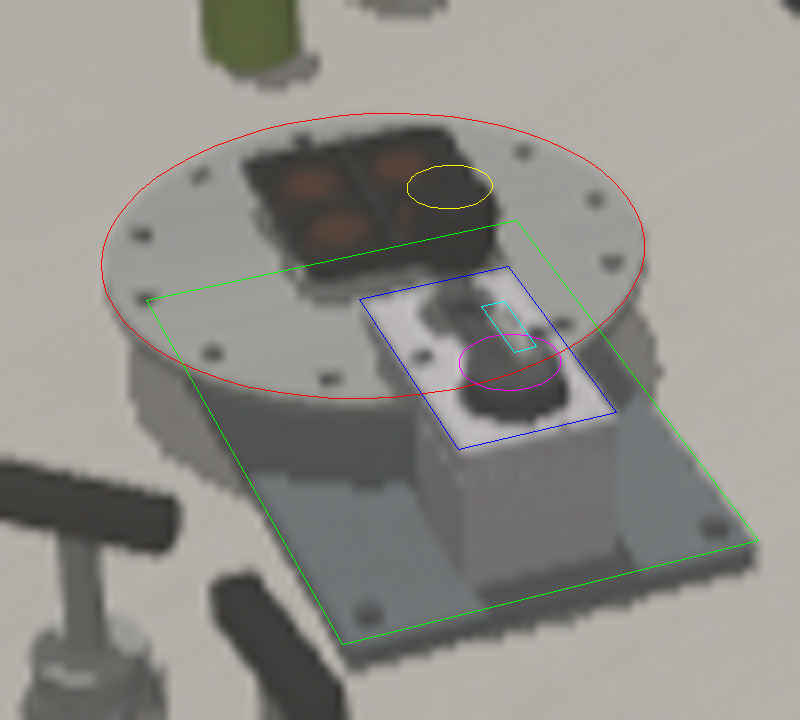

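View pics/ov_t.png

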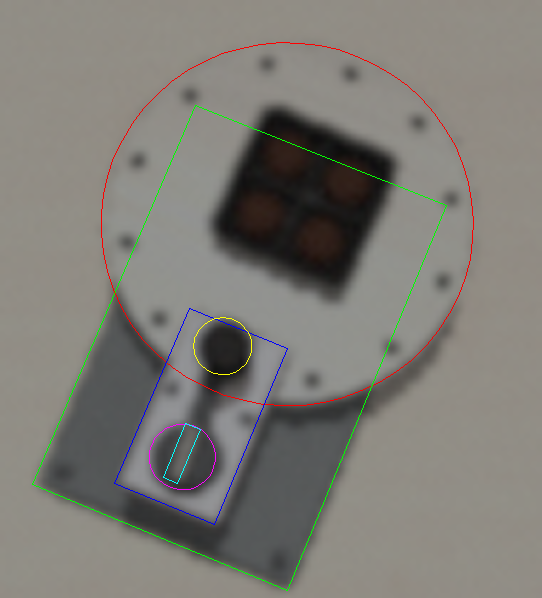

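```bash
cat > go.py <<'E'
# python3 go.py x y z yawdeg : shift/turn needed from present pose to target TCP
import sys
from h import *
np.set_printoptions(precision=2,suppress=True)
st=manip.read_state(); M=R.from_euler("xyz",st["eef_rot"])
x,y,z,yaw=map(float,sys.argv[1:5])
T=R.from_euler("xyz",[-np.pi/2,0,np.radians(yaw)])
d=np.array([x,y,z])-st["eef_pos"]
print("clock",round(st["clock"],2),"pos",st["eef_pos"],"yaw",np.degrees(st["eef_rot"]),"j",st["joints"],"gap",round(st["finger_gap"],1))
print("shift",M.inv().apply(d),"turn",np.degrees((M.inv()*T).as_rotvec()))
E
python3 go.py 479 299 220 -20; python3 -c "
import numpy as np
p=np.load('tt.npy')
for x in(-93,-38): print(p[0]+x*np.cos(p[2]),p[1]+x*np.sin(p[2]),np.degrees(p[2]))"
```

```text
clock 2.55 pos [ 147.13 -529.96  227.45] yaw [ -90.      0.   -164.48] j [-1.37  0.3   1.52  0.    1.32 -0.07] gap 93.7
shift [-541.52    7.45 -709.97] turn [  -0.   -144.48    0.  ]
553.8644817654081 135.88144440509103 -22.55223739830195
604.6586455437142 114.78753708419342 -22.55223739830195
```

```bash
python3 -m jog '[-541,7,-710,0,-144,0,-541,7,-710,0,-144,0,-541,7,-710,0,-144,0,-541,7,-710,0,-144,0,-541,7,-710,0,-144,0,-541,7,-710,0,-144,0,-541,7,-710,0,-144,0,-541,7,-710,0,-144,0,-541,7,-710,0,-144,0,-541,7,-710,0,-144,0]' 60; python3 go.py 479 299 220 -20
```

```text
clock: 3.38
eef_pos: [301.9, -141.2, 224.5]
eef_rot: [-1.57, -0.001, -1.615]
wrist_force: [0.7, -0.2, 0.5]
finger_gap: 60.2
clock 3.38 pos [ 301.88 -141.22  224.51] yaw [-89.94  -0.03 -92.54] j [-0.55 -0.21  2.06  0.    1.29 -0.5 ] gap 60.2
shift [-447.65    4.42  157.39] turn [ -0.03 -72.54   0.07]
```

```bash
python3 -m jog '[-448,4,157,0,-72.5,0,-448,4,157,0,-72.5,0,-448,4,157,0,-72.5,0,-448,4,157,0,-72.5,0,-448,4,157,0,-72.5,0,-448,4,157,0,-72.5,0,-448,4,157,0,-72.5,0,-448,4,157,0,-72.5,0,-448,4,157,0,-72.5,0,-448,4,157,0,-72.5,0]' 60; python3 go.py 479 299 140 -20
```

```text
clock: 4.22
eef_pos: [459.3, 245.1, 220.6]
eef_rot: [-1.571, -0.0, -0.364]
wrist_force: [0.8, -1.2, 0.8]
finger_gap: 60.0
clock 4.22 pos [459.32 245.1  220.62] yaw [-89.99  -0.01 -20.86] j [ 0.42  0.24  1.61 -0.    1.29 -0.79] gap 60.0
shift [-0.83 80.63 57.35] turn [-0.01 -0.86  0.01]
```

```bash
python3 -m jog '[0,20,57,0,-0.5,0,0,50,57,0,-0.5,0,0,81,57,0,-0.5,0,0,81,57,0,-0.5,0,0,81,57,0,-0.5,0]' 50; python3 - <<'E'
from fit import *
s=manip.camera("scene");t=manip.camera("top")
st=manip.read_state(); p=st["eef_pos"]; M=R.from_euler("xyz",st["eef_rot"]).as_matrix(); print(p,st["eef_rot"],st["finger_gap"])
o=[]
for c,(x0,y0,x1,y1) in((s,(195,190,245,250)),(t,(160,190,225,268))):
    k=8; im=cv2.resize(c["img"][y0:y1,x0:x1,::-1],None,fx=k,fy=k,interpolation=cv2.INTER_CUBIC)
    g=st["finger_gap"]/2
    for sg in(1,-1):
        P=np.array([[-8,22,sg*g],[8,22,sg*g],[8,-16,sg*g],[-8,-16,sg*g]])@M.T+p
        cv2.polylines(im,[((proj(c,P)-[x0,y0]+.5)*k).astype(np.int32)],True,(0,0,255) if sg>0 else (0,255,255),1)
    o.append(cv2.resize(im,(400,480)))
cv2.imwrite("pics/a1.png",np.hstack(o))
E
```

```text
clock: 4.63
eef_pos: [479.3, 295.6, 139.2]
eef_rot: [-1.573, 0.002, -0.362]
wrist_force: [0.5, 0.4, 0.1]
finger_gap: 50.0
[480.49 295.81 142.01] [-1.57 -0.   -0.36] 50.27233172987793
```

View pics/a1.png

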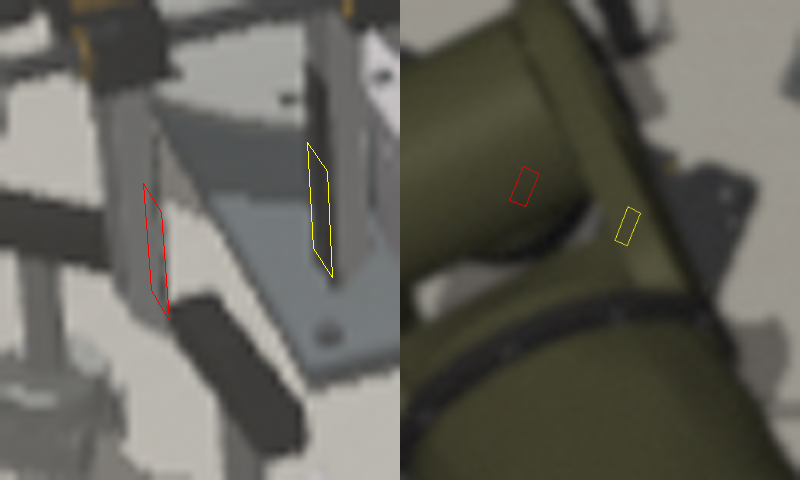

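```bash
python3 go.py 479.5 298.5 95 -20
```

```text
clock 4.73 pos [480.49 295.81 142.01] yaw [-89.88  -0.1  -20.78] j [ 0.49  0.41  1.58 -0.    1.15 -0.72] gap 50.3
shift [-1.97 47.01  2.07] turn [-0.12 -0.78  0.1 ]
```

```bash
python3 -m jog '[-1,15,2.5,0,-0.5,0,-1,30,2.5,0,-0.5,0,-1,40,2.5,0,-0.5,0,-1,45,2.5,0,-0.5,0,-1,45,2.5,0,-0.5,0,-1,45,2.5,0,-0.5,0]' - ;  python3 go.py 479.5 298.5 95 -20
python3 - <<'E'
from fit import *
s=manip.camera("scene")
cv2.imwrite("pics/a2.png",cv2.resize(s["img"][190:290,180:280,::-1],None,fx=6,fy=6,interpolation=cv2.INTER_CUBIC))
E
```

```text
clock: 5.23
eef_pos: [480.1, 298.6, 95.8]
eef_rot: [-1.57, -0.001, -0.354]
wrist_force: [0.6, 0.2, 0.5]
finger_gap: 50.2
clock 5.23 pos [480.12 298.59  95.75] yaw [-89.95  -0.05 -20.26] j [ 0.49  0.47  1.61  0.    1.06 -0.73] gap 50.2
shift [-0.55  0.75 -0.3 ] turn [-0.05 -0.26  0.05]
```

View pics/a2.png

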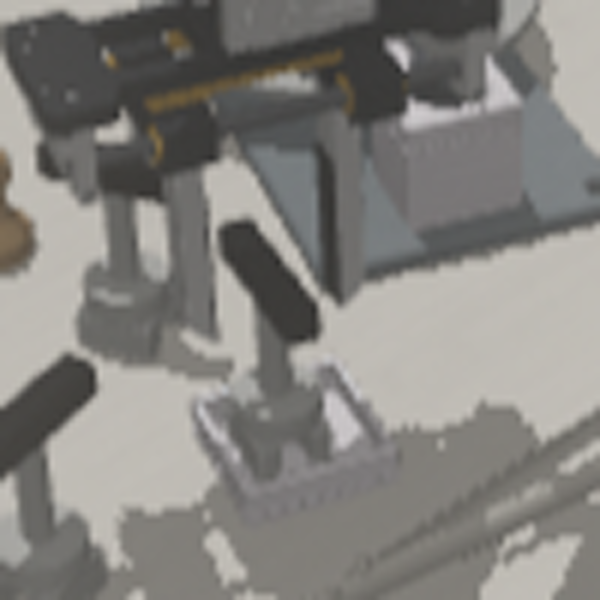

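```bash
python3 -m jog '[0,0,0,0,0,0,0,0,0,0,0,0,0,0,0,0,0,0,0,0,0,0,0,0,0,0,0,0,0,0,0,0,0,0,0,0,0,0,0,0,0,0,0,0,0,0,0,0]' 0 45;  python3 go.py 479.5 298.5 95 -20
```

```text
clock: 5.95
eef_pos: [479.7, 298.6, 94.7]
eef_rot: [-1.571, 0.0, -0.353]
wrist_force: [0.0, -0.0, -0.0]
finger_gap: 15.7
clock 5.95 pos [479.69 298.61  94.67] yaw [-90.     0.   -20.25] j [ 0.49  0.47  1.61  0.    1.06 -0.73] gap 15.7
shift [-0.14 -0.33 -0.17] turn [-0.   -0.25 -0.  ]
```

```bash
python3 -m jog '[0,-20,0,0,0,0,0,-50,0,0,0,0,0,-85,0,0,0,0,0,-120,0,0,0,0,0,-120,0,0,0,0]'; cat > tab.py <<'E'
from tt import *
t=manip.camera("top"); s=manip.camera("scene")
im0={"t":cv2.imread("pics/top0.png"),"s":cv2.imread("pics/scene0.png")}
p=[640.8,99.7,-.39]
out=[]
for nm,c,(x0,y0,x1,y1),off in(("t",t,(230,170,265,215),(0,0)),("s",s,(235,170,270,215),(.4,1))):
    for ang in(0,.06,.12):
        k=7.5
        k=7.5; im=cv2.resize(im0[nm][y0:y1,x0:x1],None,fx=k,fy=k,interpolation=cv2.INTER_CUBIC)
        def poly(P,col):
            c_,s_=np.cos(ang),np.sin(ang); Q=np.array(P,float)@np.array([[c_,s_,0],[-s_,c_,0],[0,0,1]])+[-93,0,0]
            q=((proj(c,place(Q,p))+off-[x0,y0]+.5)*k); cv2.polylines(im,[np.round(q).astype(np.int32)],True,col,1)
        poly([[-15,-4,96],[15,-4,96],[15,4,96],[-15,4,96]],(255,255,0)); poly([[15,-6,80],[46,-6,80],[46,6,80],[15,6,80]],(0,0,255))
        out.append(im)
cv2.imwrite("pics/tab.png",cv2.resize(np.vstack([np.hstack(out[:3]),np.hstack(out[3:])]),None,fx=.85,fy=.85))
E
python3 tab.py; python3 go.py 554.8 135 215 -20
```

```text
clock: 6.37
eef_pos: [481.4, 299.5, 221.5]
eef_rot: [-1.564, -0.006, -0.353]
wrist_force: [-0.1, 0.1, -0.4]
finger_gap: 15.6
clock 6.47 pos [479.81 298.65 215.29] yaw [-89.93  -0.06 -20.25] j [ 0.49  0.34  1.49  0.    1.3  -0.73] gap 15.3
shift [ 126.99    0.27 -127.59] turn [-0.07 -0.25  0.06]
```

View pics/tab.png

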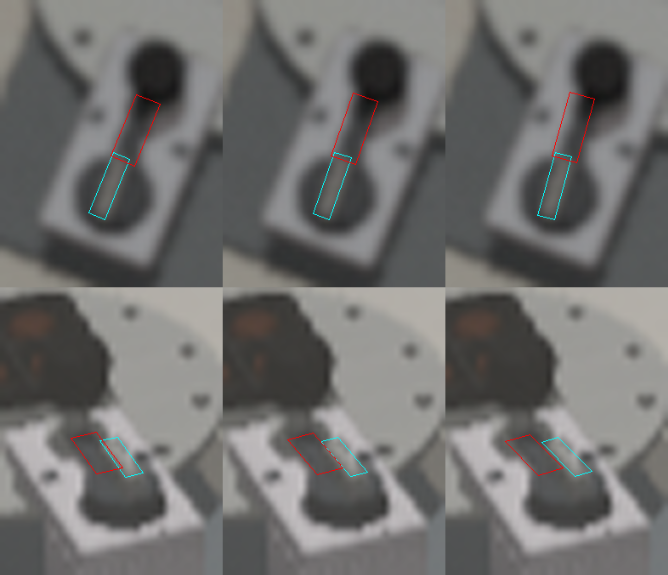

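```bash
python3 -m jog '[25,0,-25,0,-1,0,53,0,-53,0,-1,0,82,0,-82,0,-1,0,107,0,-107,0,-1,0,121,0,-121,0,-1,0,126.5,0,-127.5,0,-1,0,127,0,-127.5,0,-1,0,127,0,-127.5,0,-1,0,127,0,-127.5,0,-1,0]'; cat > look.py <<'E'
import sys
from tt import *
c=manip.camera("scene"); st=manip.read_state()
p=[640.8,99.7,-.39]; x0,y0,x1,y1=215,140,290,235; k=8
im=cv2.resize(c["img"][y0:y1,x0:x1,::-1],None,fx=k,fy=k,interpolation=cv2.INTER_CUBIC)
tcp=st["eef_pos"]; M=R.from_euler("xyz",st["eef_rot"]).as_matrix()
def poly(P,col):
    q=((proj(c,P)+(.4,1)-[x0,y0]+.5)*k); cv2.polylines(im,[np.round(q).astype(np.int32)],True,col,1)
a=np.linspace(0,2*np.pi,50)[:-1]
poly(np.array([[35,-6,8],[35,-6,-8],[-35,-6,-8],[-35,-6,8]])@M.T+tcp,(0,0,255))
poly(np.array([[18,90.7,16.5],[18,90.7,-16.5],[-18,90.7,-16.5],[-18,90.7,16.5]])@M.T+tcp,(0,255,255))
poly(place(np.c_[-93+17*np.cos(a),17*np.sin(a),0*a+82],p),(255,0,255))
cv2.imwrite(sys.argv[1],cv2.resize(im,None,fx=.78,fy=.78)); print(tcp,st["eef_rot"],st["wrist_force"])
E
python3 look.py pics/b1.png; python3 go.py 554.8 135.1 190 -19
```

```text
clock: 7.22
eef_pos: [554.1, 136.2, 214.0]
eef_rot: [-1.571, 0.001, -0.335]
wrist_force: [-0.1, 1.0, -1.7]
finger_gap: 15.6
[554.15 136.26 214.25] [-1.57  0.   -0.33] [ 0.02  0.41 -2.77]
clock 7.27 pos [554.15 136.26 214.25] yaw [-90.01   0.04 -19.16] j [ 0.18  0.36  1.48  0.    1.31 -1.06] gap 15.8
shift [ 1.01 24.25 -0.88] turn [ 0.01 -0.16 -0.04]
```

View pics/b1.png

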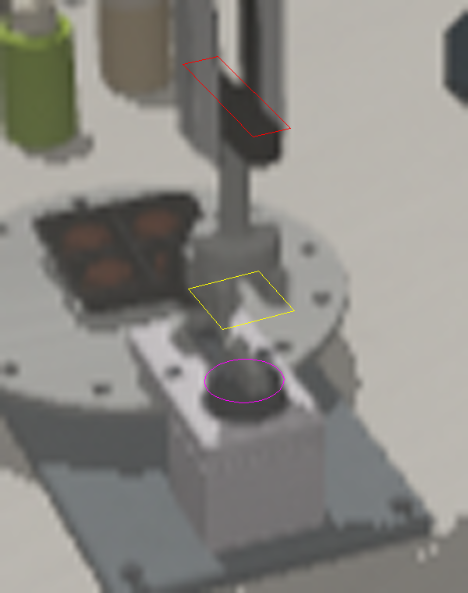

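```bash
python3 -m jog '[1,8,-0.9,0,0,0,1,16,-0.9,0,0,0,1,21,-0.9,0,0,0,1,24,-0.9,0,0,0,1,24,-0.9,0,0,0,1,24,-0.9,0,0,0]';python3 look.py pics/b2.png; python3 go.py 554.8 135.1 173 -19
```

```text
clock: 7.77
eef_pos: [555.3, 133.9, 190.5]
eef_rot: [-1.571, 0.0, -0.336]
wrist_force: [-0.5, 0.1, -3.2]
finger_gap: 15.8
[555.43 133.87 190.83] [-1.57 -0.   -0.34] [-0.2   0.44 -2.32]
clock 7.82 pos [555.43 133.87 190.83] yaw [-89.99  -0.01 -19.24] j [ 0.17  0.38  1.5   0.    1.26 -1.06] gap 15.3
shift [-1.   17.83  0.95] turn [-0.01 -0.24  0.01]
```

View pics/b2.png

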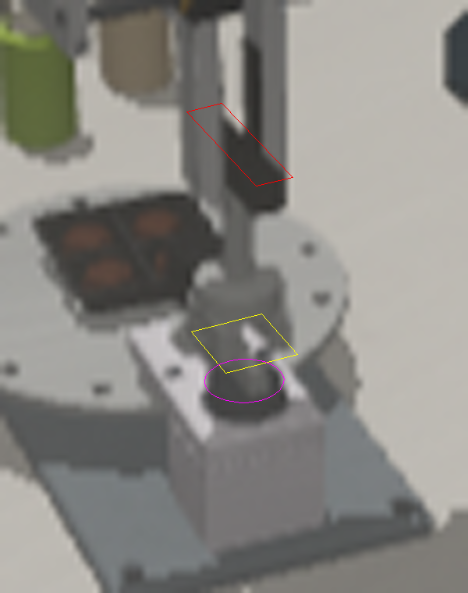

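```bash
python3 -m jog '[-0.7,0,0.8,0,0,0,-0.7,2,0.8,0,0,0,-0.7,4,0.8,0,0,0,-0.7,6,0.8,0,0,0,-0.7,8,0.8,0,0,0,-0.7,9,0.8,0,0,0,-0.7,9,0.8,0,0,0]'; python3 go.py 554.8 135.1 173 -19
```

```text
clock: 8.4
eef_pos: [554.9, 134.8, 181.3]
eef_rot: [-1.571, 0.0, -0.336]
wrist_force: [0.6, -0.2, -1.6]
finger_gap: 15.2
clock 8.4 pos [554.87 134.79 181.32] yaw [-90.01   0.02 -19.25] j [ 0.17  0.39  1.51 -0.    1.24 -1.06] gap 15.2
shift [-0.16  8.32  0.28] turn [ 0.01 -0.25 -0.02]
```

```bash
python3 -m jog '[0,2,0,0,0,0,0,4,0,0,0,0,0,6,0,0,0,0,0,7.5,0,0,0,0,0,7.5,0,0,0,0]'; python3 look.py pics/b3.png;  python3 go.py 554.8 135.1 173 -19
```

```text
clock: 8.82
eef_pos: [554.8, 134.8, 173.8]
eef_rot: [-1.571, 0.0, -0.336]
wrist_force: [0.2, 0.2, -2.8]
finger_gap: 15.5
[554.87 134.8  173.98] [-1.57  0.   -0.34] [ 0.11  0.22 -2.16]
clock 8.87 pos [554.87 134.8  173.98] yaw [-90.01   0.02 -19.24] j [ 0.17  0.39  1.52 -0.    1.23 -1.06] gap 15.3
shift [-0.17  0.98  0.26] turn [ 0.01 -0.24 -0.02]
```

View pics/b3.png

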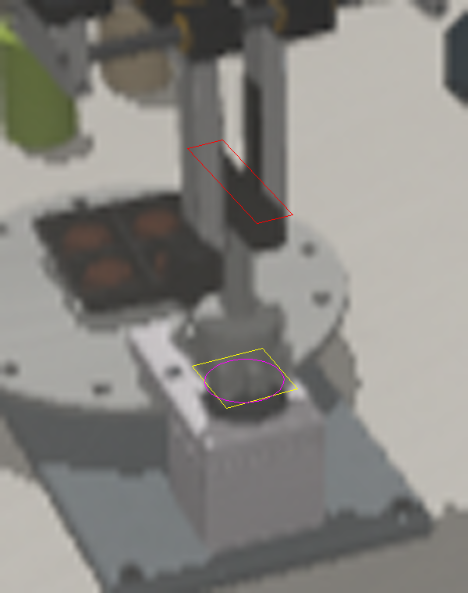

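```bash
python3 -m jog '[0,0,0,0,-4,0,0,0,0,0,-9,0,0,0,0,0,-14,0,0,0,0,0,-19,0,0,0,0,0,-24,0,0,0,0,0,-29,0,0,0,0,0,-34,0,0,0,0,0,-39,0,0,0,0,0,-44,0,0,0,0,0,-48,0]'; python3 go.py 554.8 135.1 173 48; python3 -c "
from cell import manip
s=manip.read_state();print(s['moment'],s['wrist_force'])"
```

```text
clock: 9.7
eef_pos: [554.6, 134.8, 174.1]
eef_rot: [-1.57, 0.001, 0.506]
wrist_force: [-2.4, 0.1, -0.6]
finger_gap: 15.4
clock 9.7 pos [554.64 134.76 174.12] yaw [-89.98   0.05  29.  ] j [ 0.17  0.39  1.52  0.    1.23 -1.9 ] gap 15.4
shift [0.31 1.12 0.22] turn [ -0.03 -19.    -0.05]
[ 0.0707867   0.4138444  -0.08470468] [-2.36284235  0.05035348 -0.57153879]
```

Yaw is 29° with a friction moment of about 0.1 N m, so the bar is turning. I'll continue towards the stop.

```bash
python3 -m jog '[0,0,0,0,-4,0,0,0,0,0,-8,0,0,0,0,0,-12,0,0,0,0,0,-15,0,0,0,0,0,-17,0,0,0,0,0,-17,0]'; python3 -c "
from cell import manip
s=manip.read_state();print(s['eef_rot'],s['moment'],s['wrist_force'],s['joints'])"
python3 -m jog '[0,0,0,0,-1.5,0,0,0,0,0,-3,0,0,0,0,0,-3,0]'; python3 -c "
from cell import manip
s=manip.read_state();print(s['eef_rot'],s['moment'],s['wrist_force'],s['joints'])"
```

```text
clock: 10.2
eef_pos: [554.6, 135.0, 174.1]
eef_rot: [-1.57, 0.001, 0.8]
wrist_force: [-4.3, 1.1, -1.4]
finger_gap: 15.7
[-1.56977792e+00  6.30298304e-04  8.00200163e-01] [ 0.38172641  0.69772257 -0.11056097] [-4.27938323  1.08397966 -1.41342268] [ 1.74415714e-01  3.93676548e-01  1.52303114e+00  4.84768733e-04
  1.22599238e+00 -2.19674457e+00]
clock: 10.45
eef_pos: [554.6, 135.0, 174.1]
eef_rot: [-1.57, 0.0, 0.851]
wrist_force: [-4.3, 1.5, -1.7]
finger_gap: 15.7
[-1.56980318e+00  4.78847174e-04  8.50891229e-01] [ 0.56969408  0.90872874 -0.15776819] [-4.33715677  1.49314894 -1.73248826] [ 1.74440601e-01  3.93703889e-01  1.52301689e+00  5.04391387e-04
  1.22586706e+00 -2.24741750e+00]
```

```bash
for i in 1 2; do python3 -m jog '[0,0,0,0,-1.5,0,0,0,0,0,-3,0,0,0,0,0,-3,0]' >/dev/null; python3 -c "
from cell import manip
s=manip.read_state();print(s['clock'],s['eef_rot'],s['moment'],s['wrist_force'],s['joints'][5])"; done; python3 look.py pics/b4.png
```

```text
10.7 [-1.56981328e+00  4.20082835e-04  9.02839874e-01] [ 0.57099877  1.0839986  -0.05391517] [-4.12343513  1.8658543  -0.51073546] -2.2993641104464135
10.95 [-1.56970412e+00  2.47910898e-04  9.54584624e-01] [ 0.6927635   1.18910187 -0.39740698] [-5.33465364  2.01239548 -1.15461707] -2.351243179836546
[554.62 135.02 174.1 ] [-1.57  0.    0.95] [-5.25  2.09 -0.6 ]
```

View pics/b4.png

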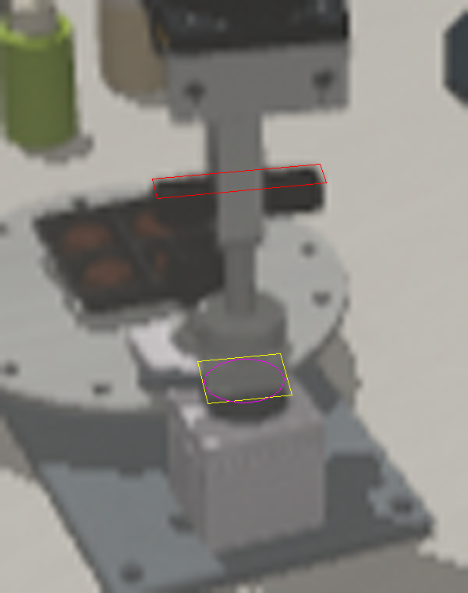

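```bash
python3 -m jog '[0,0,0,0,-1.5,0,0,0,0,0,-2.5,0,0,0,0,0,-2.5,0]' >/dev/null; python3 -c "
from cell import manip
s=manip.read_state();print(s['clock'],s['eef_rot'],s['moment'],s['wrist_force'],s['joints'][5],s['finger_gap'])"
```

```text
11.25 [-1.56979774e+00  8.24999072e-05  9.97282477e-01] [ 0.58936168  1.12381911 -0.77616215] [-4.92596776  1.95787969 -0.86797824] -2.3940220083163872 15.735696837053473
```

```bash
python3 -m jog '[0,0,0,0,5,0,0,0,0,0,10,0,0,0,0,0,12,0,0,0,0,0,12,0]' >/dev/null; python3 -c "
from cell import manip
s=manip.read_state();print(s['clock'],s['eef_pos'],s['eef_rot'],s['moment'],s['wrist_force'])"
python3 -m jog '[0,-2,0,0,0,0,0,-5,0,0,0,0,0,-10,0,0,0,0,0,-20,0,0,0,0,0,-38,0,0,0,0,0,-45,0,0,0,0,0,-45,0,0,0,0]'
python3 look.py pics/b5.png; python3 go.py 479.7 298.6 215 -20.25
```

```text
11.5833 [555.34037905 134.66418951 174.35567892] [-1.57181350e+00 -6.79131723e-04  7.86178002e-01] [ 0.15712065 -0.11299403  0.00313636] [ 0.15926621  0.38874169 -2.12374122]
clock: 12.17
eef_pos: [555.7, 134.9, 221.7]
eef_rot: [-1.573, -0.003, 0.79]
wrist_force: [0.2, -0.5, -2.2]
finger_gap: 15.4
[555.27 134.87 220.11] [-1.57 -0.    0.79] [ 0.09 -0.11 -2.54]
clock 12.22 pos [555.27 134.87 220.11] yaw [-90.07  -0.09  45.26] j [ 0.17  0.35  1.47 -0.    1.32 -2.19] gap 15.6
shift [ 63.11   5.01 168.92] turn [ 0.01 65.51  0.12]
```

View pics/b5.png

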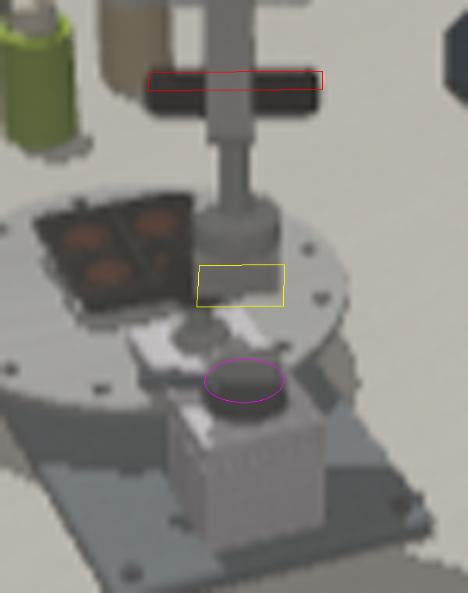

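```bash
python3 -m jog '[8,1,21,0,7,0,16,1,42,0,14,0,24,2,63,0,21,0,32,2,85,0,28,0,40,3,106,0,35,0,47,4,127,0,42,0,55,4,148,0,49,0,60,5,162,0,56,0,63,5,169,0,63,0,63,5,169,0,65.5,0]'; python3 -m jog '[0,0,0,0,0,0,0,0,0,0,0,0]'; python3 - <<'E'
import sys; sys.argv=["","pics/tray1.png"]
from tt import *
c=manip.camera("scene"); st=manip.read_state(); x0,y0,x1,y1=190,170,265,285;k=6
im=cv2.resize(c["img"][y0:y1,x0:x1,::-1],None,fx=k,fy=k,interpolation=cv2.INTER_CUBIC); cv2.imwrite("pics/tray1.png",im[:600])
t=manip.camera("top"); cv2.imwrite("pics/top1.png",cv2.resize(t["img"][100:260,150:320,::-1],None,fx=3.7,fy=3.7,interpolation=cv2.INTER_CUBIC))
E
python3 go.py 479.7 298.6 110 -20.25
```

```text
clock: 13.05
eef_pos: [478.2, 299.8, 213.2]
eef_rot: [-1.572, 0.001, -0.359]
wrist_force: [-0.2, -0.2, -1.7]
finger_gap: 15.6
clock: 13.22
eef_pos: [479.1, 298.4, 213.5]
eef_rot: [-1.572, 0.001, -0.351]
wrist_force: [-0.7, -0.7, -2.6]
finger_gap: 15.7
clock 13.32 pos [479.32 298.21 213.81] yaw [-90.02   0.02 -20.16] j [ 0.49  0.34  1.5  -0.    1.3  -0.73] gap 15.0
shift [  0.25 103.81   0.54] turn [ 0.02  0.09 -0.02]
```

View pics/tray1.png

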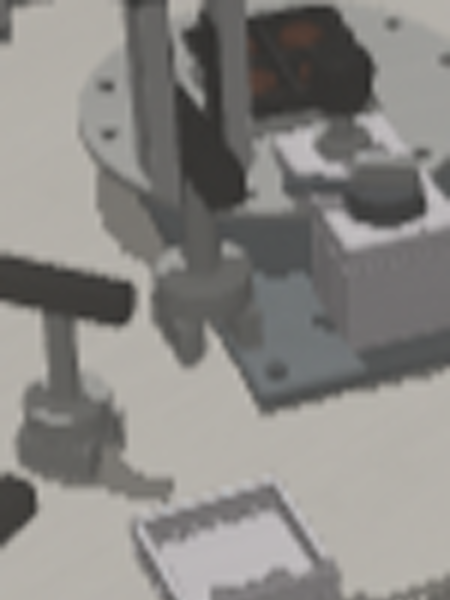

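View pics/top1.png

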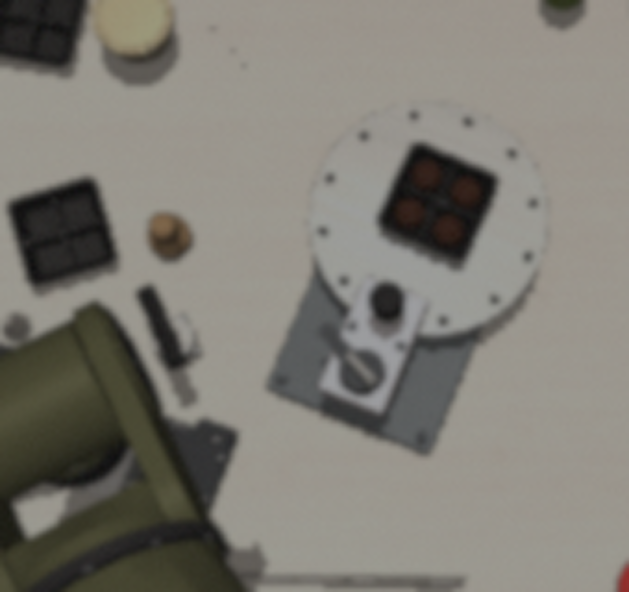

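```bash
python3 -m jog '[0.3,25,0.4,0,0,0,0.3,55,0.4,0,0,0,0.3,80,0.4,0,0,0,0.3,90,0.4,0,0,0,0.3,90,0.4,0,0,0]'; python3 - <<'E'
from tt import *
c=manip.camera("scene");t=manip.camera("top"); x0,y0,x1,y1=195,215,265,290;k=8
im=cv2.resize(c["img"][y0:y1,x0:x1,::-1],None,fx=k,fy=k,interpolation=cv2.INTER_CUBIC); cv2.imwrite("pics/tray2.png",im)
print(atz(t,(198.8,229.7),18))
E
python3 go.py 479.7 298.6 95 -20.25
```

```text
clock: 13.73
eef_pos: [478.9, 298.1, 122.0]
eef_rot: [-1.574, 0.003, -0.353]
wrist_force: [-1.0, 0.2, -2.1]
finger_gap: 15.3
[469.84 282.89  18.  ]
clock 13.83 pos [480.2  298.92 125.25] yaw [-89.96  -0.04 -20.23] j [ 0.49  0.44  1.59  0.    1.12 -0.73] gap 15.6
shift [-0.38 30.25 -0.5 ] turn [-0.04  0.02  0.04]
```

View pics/tray2.png

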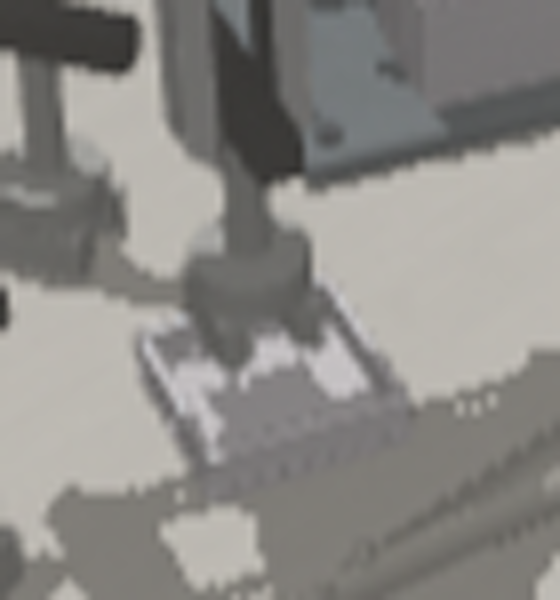

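```bash
python3 - <<'E'
from tt import *
c=manip.camera("scene")
P=[]
for u,v in((138,338),(205,465),(412,405),(318,283)):
    q=atz(c,(195+u/8-.5-.4,215+v/8-.5-1),18); P.append(q); print(q)
print(np.mean(P,0), proj(c,[[479.7,298.6,4]])+[.4,1])
E
```

```text
[516.4  316.19  18.  ]
[457.28 338.9   18.  ]
[433.45 277.5   18.  ]
[496.84 259.2   18.  ]
[475.99 297.95  18.  ] [[227.14 264.69]]
```

```bash
python3 -m jog '[-1.5,10,0,0,0,0,-1.5,20,0,0,0,0,-1.5,26,0,0,0,0,-1.5,29,0,0,0,0,-1.5,29,0,0,0,0,-1.5,29,0,0,0,0]'; python3 go.py 478.5 298.6 94.7 -20.25
```

```text
clock: 14.38
eef_pos: [478.3, 299.3, 95.0]
eef_rot: [-1.571, 0.0, -0.353]
wrist_force: [0.3, -0.3, -1.9]
finger_gap: 15.3
clock 14.38 pos [478.28 299.32  94.99] yaw [-90.01   0.01 -20.24] j [ 0.49  0.47  1.61  0.    1.06 -0.72] gap 15.3
shift [ 0.46  0.29 -0.6 ] turn [ 0.01  0.01 -0.01]
```

Still carrying its weight (−1.9 N). I'll lower it 1 mm at most and look for contact.

```bash
python3 -m jog '[0,0.5,0,0,0,0,0,0.5,0,0,0,0,0,0.5,0,0,0,0]';python3 -m jog '[0,0.5,0,0,0,0,0,0.5,0,0,0,0,0,0.5,0,0,0,0]'
```

```text
clock: 14.63
eef_pos: [478.3, 299.3, 94.7]
eef_rot: [-1.571, -0.0, -0.353]
wrist_force: [-0.9, 0.7, -1.9]
finger_gap: 15.4
clock: 14.88
eef_pos: [478.5, 299.4, 94.6]
eef_rot: [-1.57, -0.0, -0.353]
wrist_force: [-0.8, -0.7, 5.2]
finger_gap: 15.7
```

```bash
python3 -m jog '[0,-0.3,0,0,0,0,0,-0.3,0,0,0,0,0,-0.3,0,0,0,0,0,-0.3,0,0,0,0,0,-0.3,0,0,0,0,0,-0.3,0,0,0,0]' 50; python3 -m jog '[0,-10,0,0,0,0,0,-35,0,0,0,0,0,-75,0,0,0,0,0,-105,0,0,0,0,0,-105,0,0,0,0]'; python3 - <<'E'
from tt import *
c=manip.camera("scene"); x0,y0,x1,y1=195,190,265,290;k=6
im=cv2.resize(c["img"][y0:y1,x0:x1,::-1],None,fx=k,fy=k,interpolation=cv2.INTER_CUBIC); cv2.imwrite("pics/tray3.png",im)
E
python3 go.py 605.5 114.2 200 -22.4
```

```text
clock: 15.38
eef_pos: [478.3, 299.3, 94.4]
eef_rot: [-1.571, 0.0, -0.353]
wrist_force: [0.1, -0.2, -0.8]
finger_gap: 49.4
clock: 15.8
eef_pos: [480.0, 300.3, 206.7]
eef_rot: [-1.563, -0.006, -0.353]
wrist_force: [0.8, 0.3, 0.8]
finger_gap: 49.8
clock 15.85 pos [479.27 299.88 203.35] yaw [-89.73  -0.24 -20.24] j [ 0.49  0.35  1.51  0.    1.27 -0.72] gap 50.2
shift [ 182.66    3.49 -130.55] turn [-0.27  2.16  0.23]
```

View pics/tray3.png

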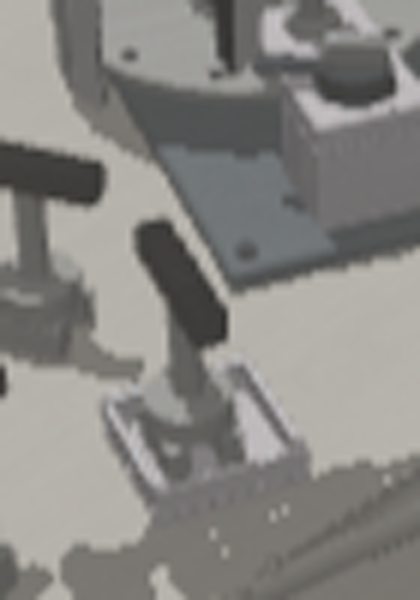

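```bash
python3 -m jog '[27,0,-19,0,2,0,60,0,-43,0,2,0,94,1,-67,0,2,0,128,2,-91,0,2,0,155,3,-111,0,2,0,175,3,-125,0,2,0,182.7,3,-130.5,0,2,0,182.7,3,-130.5,0,2,0,182.7,3,-130.5,0,2,0]'; cat > knob.py <<'E'
import sys
from tt import *
c=manip.camera("scene"); t=manip.camera("top"); st=manip.read_state(); tcp=st["eef_pos"]; M=R.from_euler("xyz",st["eef_rot"]).as_matrix(); o=[]; g=st["finger_gap"]/2
for cc,(x0,y0,x1,y1),off in((c,(215,140,275,220),(.4,1)),(t,(220,150,280,230),(0,0))):
    k=6; im=cv2.resize(cc["img"][y0:y1,x0:x1,::-1],None,fx=k,fy=k,interpolation=cv2.INTER_CUBIC)
    for sg in(1,-1):
        P=np.array([[-8,22,sg*g],[8,22,sg*g],[8,-16,sg*g],[-8,-16,sg*g]])@M.T+tcp
        cv2.polylines(im,[((proj(cc,P)+off-[x0,y0]+.5)*k).astype(np.int32)],True,(0,0,255),1)
    a=np.linspace(0,2*np.pi,40)[:-1]
    for z in(92,120):
        cv2.polylines(im,[((proj(cc,place(np.c_[-38+14.5*np.cos(a),14.5*np.sin(a),0*a+z],[640.8,99.7,-.39]))+off-[x0,y0]+.5)*k).astype(np.int32)],True,(0,255,255),1)
    o.append(im)
cv2.imwrite(sys.argv[1],np.hstack(o)); print(tcp,st["eef_rot"],g*2,st["wrist_force"])
E
python3 knob.py pics/k1.png; python3 go.py 605.6 114.2 145 -22.4
```

```text
clock: 16.6
eef_pos: [604.0, 114.2, 195.8]
eef_rot: [-1.571, 0.001, -0.388]
wrist_force: [-0.3, 0.6, 0.3]
finger_gap: 49.7
[603.82 115.   196.35] [-1.57  0.   -0.39] 49.948721402347935 [-0.53  1.19 -0.01]
clock 16.7 pos [603.82 115.   196.35] yaw [-90.     0.03 -22.17] j [ 0.13  0.47  1.36  0.    1.31 -1.06] gap 49.9
shift [ 1.98 51.34 -0.07] turn [ 0.    0.23 -0.03]
```

View pics/k1.png

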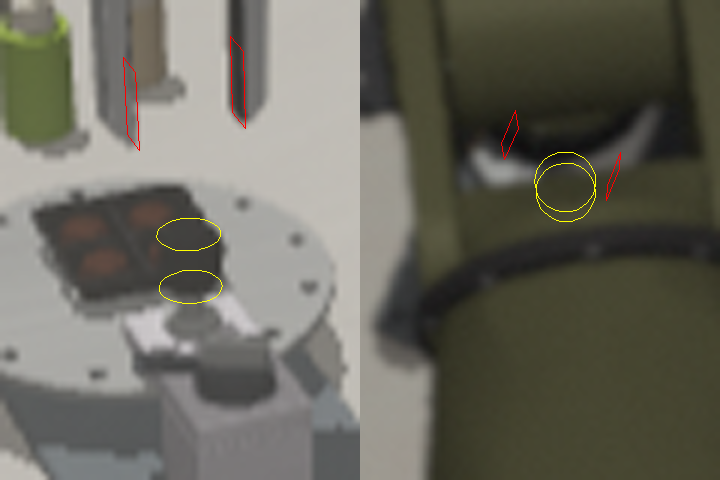

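```bash
python3 -m jog '[1,20,0,0,0,0,1.5,45,0,0,0,0,1.5,65,0,0,0,0,1.5,80,0,0,0,0,1.5,87,0,0,0,0,1.5,88,0,0,0,0,1.5,88,0,0,0,0,1.5,88,0,0,0,0]'; python3 knob.py pics/k2.png; python3 go.py 605.6 114.2 108 -22.4
```

```text
clock: 17.37
eef_pos: [606.3, 113.6, 109.7]
eef_rot: [-1.57, -0.001, -0.388]
wrist_force: [-0.2, -0.1, 0.5]
finger_gap: 50.1
[606.3  113.34 109.64] [-1.57 -0.   -0.39] 49.94592255559312 [ 0.55  0.07 -0.12]
clock 17.47 pos [606.3  113.34 109.64] yaw [-89.95  -0.09 -22.23] j [ 0.13  0.56  1.44  0.    1.14 -1.06] gap 49.9
shift [-0.98  1.64  0.53] turn [-0.05  0.17  0.09]
```

View pics/k2.png

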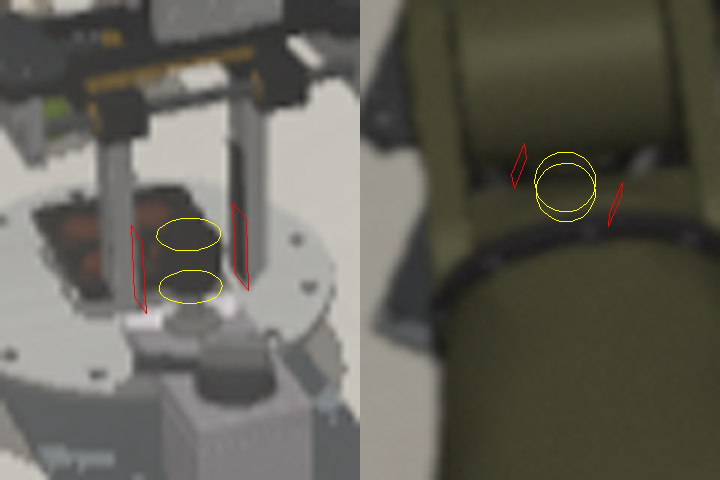

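Fingers straddle the knob at scene (189,262) in the crop. I'll close on it firmly, since the spring reaches 10.6 N.

```bash
python3 -m jog '[-0.6,1.5,0.5,0,0,0,-0.6,1.5,0.5,0,0,0,-0.6,1.5,0.5,0,0,0,-0.6,1.5,0.5,0,0,0,-0.6,1.5,0.5,0,0,0,-0.6,1.5,0.5,0,0,0,-0.6,1.5,0.5,0,0,0]' 0 55; python3 -m jog '[0,0,0,0,0,0,0,0,0,0,0,0]'
```

```text
clock: 18.05
eef_pos: [605.3, 112.8, 107.2]
eef_rot: [-1.572, 0.0, -0.389]
wrist_force: [-5.3, -6.4, 3.4]
finger_gap: 27.6
clock: 18.22
eef_pos: [605.3, 112.8, 107.2]
eef_rot: [-1.572, 0.0, -0.389]
wrist_force: [-4.6, -7.3, 3.8]
finger_gap: 27.7
```

```bash
python3 -m jog '[0,-1,0,0,0,0,0,-3,0,0,0,0,0,-5,0,0,0,0,0,-7,0,0,0,0,0,-9,0,0,0,0,0,-10,0,0,0,0,0,-10,0,0,0,0]'
```

```text
clock: 18.8
eef_pos: [605.1, 112.8, 115.9]
eef_rot: [-1.573, 0.001, -0.389]
wrist_force: [1.8, -6.4, -8.6]
finger_gap: 28.0
```

```bash
python3 -m jog '[0,-1,0,0,0,0,0,-2.5,0,0,0,0,0,-4,0,0,0,0,0,-4,0,0,0,0,0,-4,0,0,0,0]'; python3 -m jog '[0,-0.7,0,0,0,0,0,-1.5,0,0,0,0,0,-1.5,0,0,0,0,0,-1.5,0,0,0,0]'
```

```text
clock: 19.22
eef_pos: [605.1, 112.8, 119.6]
eef_rot: [-1.573, 0.001, -0.389]
wrist_force: [2.4, -6.4, -10.9]
finger_gap: 27.6
clock: 19.55
eef_pos: [605.1, 112.8, 121.0]
eef_rot: [-1.573, 0.002, -0.389]
wrist_force: [1.8, -5.2, -10.7]
finger_gap: 27.9
```

```bash
python3 -m jog '[0,-0.5,0,0,0,0,0,-1,0,0,0,0,0,-1,0,0,0,0]'; python3 -m jog '[0,-0.5,0,0,0,0,0,-0.8,0,0,0,0,0,-0.8,0,0,0,0]'
```

```text
clock: 19.8
eef_pos: [605.0, 112.8, 121.3]
eef_rot: [-1.573, 0.002, -0.389]
wrist_force: [4.2, -4.1, -16.9]
finger_gap: 27.8
clock: 20.05
eef_pos: [604.9, 112.8, 121.4]
eef_rot: [-1.573, 0.003, -0.389]
wrist_force: [7.3, -4.4, -21.9]
finger_gap: 27.8
```

```bash
python3 -m jog '[0,0.5,0,0,0,0,0,0.5,0,0,0,0,0,0.5,0,0,0,0,0,0.5,0,0,0,0,0,0.5,0,0,0,0,0,0.5,0,0,0,0,0,0.5,0,0,0,0,0,0.5,0,0,0,0]' - 60; python3 knob.py pics/k3.png; python3 - <<'E'
import cv2
from cell import manip
c=manip.camera("scene"); cv2.imwrite("pics/fin.png",cv2.resize(c["img"][140:310,140:340,::-1],None,fx=3.5,fy=3.5,interpolation=cv2.INTER_CUBIC))
s=manip.read_state(); print(s["clock"],s["eef_pos"],s["wrist_force"])
E
```

```text
clock: 20.72
eef_pos: [605.0, 112.8, 121.4]
eef_rot: [-1.573, 0.002, -0.389]
wrist_force: [5.8, -4.4, -18.9]
finger_gap: 27.4
[604.94 112.84 121.33] [-1.57  0.   -0.39] 27.437590240089378 [  5.81  -4.39 -18.6 ]
20.8667 [604.95735952 112.82186159 121.35580296] [  5.54244596  -5.1109933  -18.017677  ]
```

View pics/k3.png

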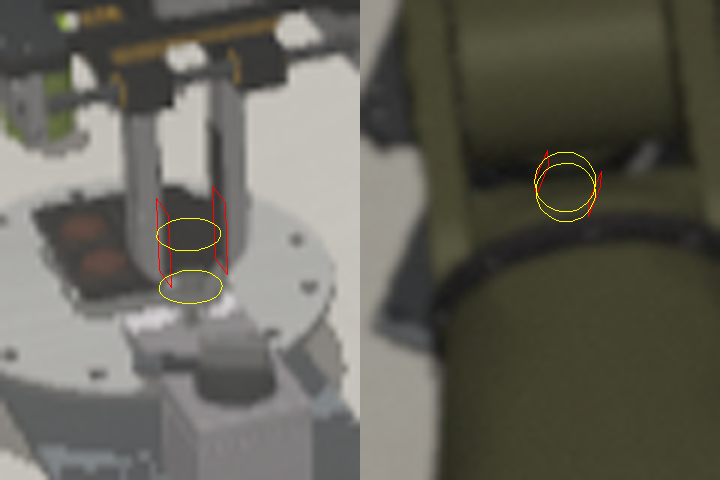

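View pics/fin.png

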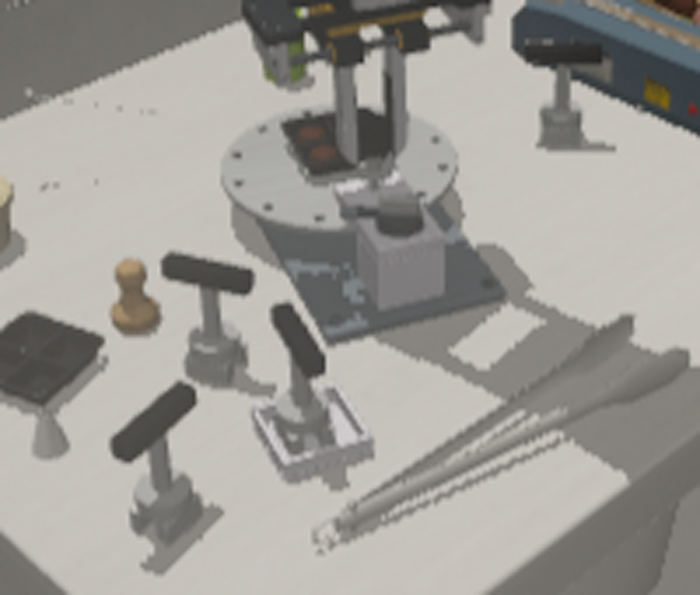

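```bash
python3 -c "
from cell import manip
print(manip.sign_off())"
```

```text
the job is handed in; nothing more can be done
None
```

The job is handed in. The lock screw is open, the key is back in its tray, and the gripper is holding the plunger knob up at its stop.

- **Lock screw:** I took the T key from its tray and turned the screw anticlockwise. The wrist moment then rose from about 0.1 to 0.78 N m, which I took as the stop. The top picture showed the tab swung clear of the plunger.
- **Key:** It stands upright in its tray. I felt the foot touch the floor, and the scene picture confirmed it after release.
- **Plunger:** I gripped the knob and raised it about 14 mm. The pull followed the spring up to about 10.7 N, then climbed to 22 N at the stop. I eased it to about 18 N with a 60 N grip, and neither the height nor the opening drifted over the last 0.7 s. It was handed in at about 21 s of the 54 s.

**Checks that disagreed:**
- **Camera positions:** The two cameras differed by 2–3 mm. A check against the fingers put the scene camera about one pixel off, so I relied on the top view.
- **Grip opening:** It read about 28 mm on the 29 mm knob.
- **Top view at the end:** The arm hid the knob from the top camera, so the final lift rests on the scene view, the forces and the heights.

I saw nothing else moved in the last scene picture; the jar lay outside it.

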